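# Wedge the lead rest level

### The job

The hinged plate of the lead rest sags at its front edge. Take the wooden wedge out of its holder, lay it flat on the open table and let go of it while the plate still sags. Then take it anew, push it thin end first and straight in under the plate's front edge until the plate is level, and leave it there carrying the plate, without shifting the marker, the tape roll or the choke.

Things in the scene. Friction and masses are not known exactly. Their poses are not given: they have to be found in the camera images.
- wedge: plain wooden wedge, 140 mm long, 40 mm wide, parallel sides, 90 g; 4 mm thick at the thin end, rising evenly to 32 mm at the square thick end (2 mm per 10 mm). Origin: centre of the flat sole; +x along the sole to the thin end (70 mm away), z up from the sole. Starts sole down in the holder, sole 6 mm above the table, with its thin 55 mm or so standing out of the open end.
- wedge_tip (a point): middle of the wedge's thin end, at the sole (70 mm along the wedge's +x from its origin)
- holder: dark steel channel fixed to the table, 94 mm long, 64 mm wide, 38 mm high, floor 6 mm thick, walls 8 mm, 48 mm wide inside, open at the top and at one end. Origin: under its centre; x runs along it, the open end at -x (47 mm away). The wedge can be drawn out endways or lifted out.
- rest: low grey stand fixed to the table, carrying the hinged plate. Origin: on the table under the middle of the plate's front lower edge; +x runs in under the plate to the hinge, -x out of the front. Side rails 8 mm high, 102 mm apart inside; between them the table is free to 130 mm behind the front edge. Plate underside: 22 mm high when level; its front edge 8 mm high when sagging.
- rest_plate (a joint): aluminium plate (100 mm wide, 10 mm thick, hinge 128 mm behind its front edge): its tilt, 0 is level, negative when the front edge sags (about -0.11 on its stop at the start), positive when the front edge is too high (stop at 0.085). Swings freely; its weight (0.7 kg) rests on whatever is under its front edge.
- rest_edge (a point): middle of the plate's front lower edge (moves with the plate)
- marker: black marker 135 mm long, 18 mm thick, lying loose between rest and holder; bystander
- tape_roll: roll of tape, 70 mm across, 18 mm high, lying flat; bystander
- choke: toroid choke, upright drum 71 mm across, 70 mm high, on the right of the table (another, fixed, stands at the back by the wall); bystander

How it is judged (in metres and radians):
On the way:
1. the wedge lies flat on the table on its sole, clear of the holder and let go, with the plate still sagging (height (world z) of wedge below 0.004 m and angle between wedge's own z axis and vertical below 0.06 rad and horizontal distance between wedge and holder above 0.08 m and contact force between the fingers and wedge below 0.1 N and value of joint rest_plate below -0.07 rad), for 0.2 s.
At the end, for the whole second after the job is handed in: The plate is level within 0.02 rad (1.1 degrees), carried by the wedge, which lies still, flat on the table on its sole, in line with the rest within 0.3 rad (17 degrees), its thin end at least 50 mm in behind the front edge (value of joint rest_plate between -0.02 and 0.02 rad and contact force between wedge and rest above 0.5 N and angle between wedge's own z axis and vertical below 0.06 rad and height (world z) of wedge below 0.004 m and x of wedge_tip in the frame of rest above 0.05 m and angle between the x axis of wedge and the x axis of rest, either way round below 0.3 rad and linear speed of wedge below 0.01 m/s); the robot touches nothing.
It fails at once if the marker is shifted by more than 30 mm (distance of marker from where it was at the start of the episode above 0.03 m).
It fails at once if the tape roll is shifted by more than 30 mm (distance of tape_roll from where it was at the start of the episode above 0.03 m).
It fails at once if the choke is shifted by more than 30 mm (distance of choke from where it was at the start of the episode above 0.03 m).
It also fails if it takes over 53 s, if anything falls off the work surface, if the arm or the gripper's body presses on something with over 40 N, if the wrist force passes 120 N, or if a joint passes its speed limit or range.

### The arm

A 6-joint arm with a two-finger parallel gripper is mounted at the origin on a cart in front of the work surface, level with it; the furniture and walls round the work are solid. World frame = base frame: x ahead of the robot, y to its left, z up, the work surface at z = 0. Lengths are in mm, angles in rad, forces in N, time in s.
With the tool pointing down it reaches from about 275 to 1000 mm from the base axis. Payload 8.4 kg.
Tool frame: the origin (TCP) lies between the finger pads; the fingertips stand 22 mm ahead of it and the grasp point (between the pads) lies 3 mm ahead of it; z points along the fingers, y is the line along which they close (so a half turn about z gives the same grasp; the last joint's range is limited). The gripper opens to 85 mm and grips with 20 to 120 N. Pads are 22 mm wide; open, the fingers measure 114 mm over their backs; the gripper's body (76 mm by 85 mm) begins 54 mm behind the grasp point. The pads swing forward as they close: fully open they stand 13 mm farther back than shut.
Start: joints at [-1.311, 0.353, 1.633, -0, 1.155, -0.002], TCP at [161.761, -603.707, 253.281] pointing down, gripper open.
Joint ranges: [-2.63, 2.63], [-0.92, 2.1], [0.06, 2.66], [-1.3, 4.44], [0, 2.69], [-3.02, 3.02]. Speed limits (rad/s): [2.22, 2.22, 2.79, 3.14, 3.14, 3.14].

### API

Orientations are given as [roll, pitch, yaw] about the fixed x, y, z axes, in that order (R = Rz(yaw) Ry(pitch) Rx(roll)).
In Python, from rig import r, grab_frame gives the robot as it stands.
- The arm moves only by the shell command python3 -m inch 'ROWS' [FORCE]. ROWS is JSON, a list of rows, each a list of 7 numbers: the turn, a rotation vector about the tool's x, y, z as a fraction of full scale, then the shift along the tool's x, y, z as a fraction of full scale, then the closure, from 0 (fully open) to 1 (shut). In form: [[rx, ry, rz, dx, dy, dz, fingers], ...]. A call has 1 to 8 rows; each row shifts and turns the commanded pose from where the row before left it, along the tool's axes as they then stand; what a row does not reach is not made up. Full scale, the value 1, is 2.5 cm for a shift and pi rad for a turn. A row lasts 1/12 s, in which the tool goes at most 41.7 mm and 7.16 degrees, less where a joint would pass 70% of its speed; a pose out of reach is approached as far as the arm can. A call with a number of a shift or a turn outside -1 to 1 is refused whole. A call with a gripper value outside its range is refused whole. The fingers move at their own pace and stop on an object; FORCE is the grip in N (left out, the last holds). Time passes only in rows, so rows that do not move let the fingers close. It gives the time, the measured TCP pose, the force, the opening and the grip force at its end, in the units of the state.
- r.sense(): the state, without advancing time (a new reading comes with each control period).
- grab_frame(name): name is "side" or "top" or "wrist"; returns a dict with "pixels" (480x640x3 uint8, red, green, blue), "z_map" (480x640 float32, mm along the optical axis (not along the pixel's ray), 0 where there is no reading), "vertical_fov" (degrees; the focal length in pixels is half the picture's height over the tangent of half this angle, whatever the lens; pixels are square), "cx", "cy" (the principal point, pixels), "cam_to_world" (4x4, takes a point from camera to world coordinates). Camera axes: x right, y down, z forward; pixel columns grow to the right and rows downward; lengths in mm; the calibration is good to about 2 mm. The wrist camera is an equidistant fisheye: a pixel r from the principal point sees the ray r / f radians off the axis. A picture is of the moment at which its call begins.
- r.sign_off(): hands the job in; it is judged then, once.
The state is a dict: "clock": time; "qpos": joint angles; "qvel": joint speeds; "joint_efforts": joint torques, N m; "eef_pos": TCP position; "tcp_rot": TCP orientation; "contact_force": force on the tool from outside, world axes, zero at the start; "wrist_torque": the same for the moment, N m; "opening": opening from 0.0 (shut) to 1.0 (fully open); "grasp_force": force on a finger pad.
Only numpy, scipy, OpenCV 4.12 (cv2) and the standard library are available. Lean on these libraries where they do the work, as an engineer would, in place of code of your own. Each camera call takes 0.05 s, during which the arm holds its last target. There are 200 camera calls.

## Working session

There is one attempt and no reset: what is moved stays moved. The work goes in short steps, Python scripts to look and compute and a shell command to move; the robot and the scene stay as the last step left them, time stands still between calls to the robot, and variables do not carry over. Pictures are saved under pics/ and viewed, at most 10 in all, crops included, and the job is handed in when it is done.

```bash
mkdir -p pics; ls; python3 - <<'E'
from rig import r, grab_frame
import cv2,numpy as np
for n in("top","side"):
    f=grab_frame(n); cv2.imwrite(f"pics/{n}0.png",f["pixels"][:,:,::-1]); np.savez(f"{n}0.npz",**f)
    print(n,f["vertical_fov"],f["cx"],f["cy"],np.round(f["cam_to_world"],3).tolist())
s=r.sense();print({k:np.round(v,3).tolist() for k,v in s.items()})
E
```

```text
pics
top 50.806936472410285 327.4160610605697 242.73106660912748 [[-0.01, -0.997, 0.071, 520.722], [-1.0, 0.01, -0.007, -101.783], [0.007, -0.071, -0.997, 963.814], [0.0, 0.0, 0.0, 1.0]]
side 53.2963028861706 320.6296553183919 243.49476626020243 [[-0.996, -0.042, 0.078, 515.758], [-0.086, 0.669, -0.738, 601.521], [-0.021, -0.742, -0.67, 669.706], [0.0, 0.0, 0.0, 1.0]]
{'clock': 0.1, 'qpos': [-1.311, 0.354, 1.634, -0.0, 1.155, -0.002], 'qvel': [-0.002, -0.002, -0.003, -0.001, 0.002, -0.001], 'joint_efforts': [-0.0, -60.636, -34.282, 0.0, 0.004, 0.0], 'eef_pos': [161.661, -603.313, 252.649], 'tcp_rot': [-3.14, 0.0, 0.262], 'contact_force': [0.461, 0.039, -0.692], 'wrist_torque': [0.026, 0.011, -0.029], 'grasp_force': 0.0, 'opening': 1.0}
```

View pics/top0.png

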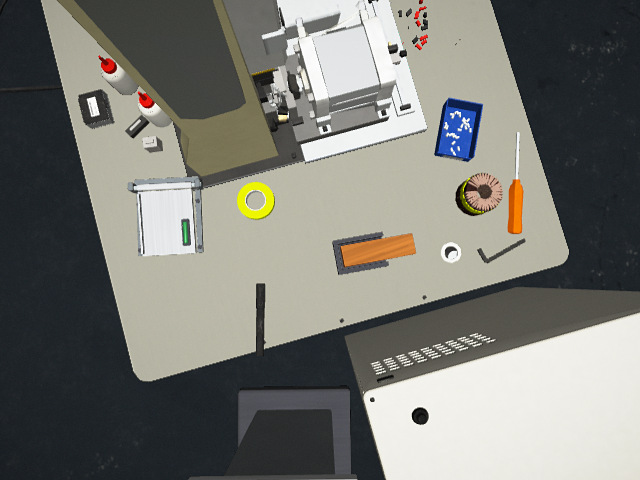

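View pics/side0.png

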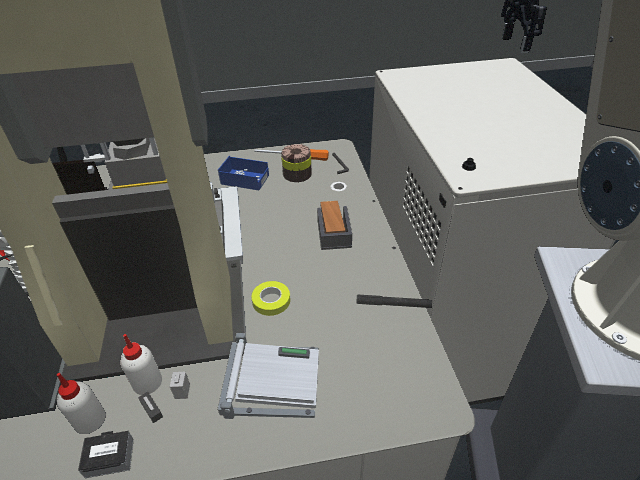

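The top view shows the rest at (168,217), tape at (256,201), marker at (261,318), the wedge in its holder at (378,252) with its thin end to the right, and the choke at (480,193). The side view agrees. I'll zoom in and measure next.

```bash
cat > h.py <<'E'
import numpy as np,cv2
def cloud(f):
    z=f["z_map"].astype(float);F=240/np.tan(np.radians(float(f["vertical_fov"])/2))
    v,u=np.mgrid[:480,:640]
    p=np.stack([(u-f["cx"])/F*z,(v-f["cy"])/F*z,z,np.ones_like(z)],-1)@np.array(f["cam_to_world"]).T
    p[z==0]=np.nan
    return p[...,:3]
def rect(m,P):
    q=P[m][:,:2];q=q[~np.isnan(q).any(1)]
    b=cv2.minAreaRect(q.astype(np.float32));return b
E
python3 - <<'E'
from h import *
f=np.load("top0.npz");P=cloud(f);im=f["pixels"];g=np.load("side0.npz")
hsv=cv2.cvtColor(im,cv2.COLOR_RGB2HSV)
a=cv2.resize(im[170:265,120:215],(600,600),interpolation=cv2.INTER_CUBIC)
cv2.imwrite("pics/c1.png",cv2.resize(np.hstack([a,cv2.resize(g["pixels"][325:425,215:330],(690,600),interpolation=cv2.INTER_CUBIC)]),(800,372))[:,:,::-1])
print("table z",np.nanmedian(P[280:300,180:240,2]))
def comp(m,box):
    k=np.zeros(m.shape,bool);x0,y0,x1,y1=box;k[y0:y1,x0:x1]=m[y0:y1,x0:x1]
    n,l,s,c=cv2.connectedComponentsWithStats(k.astype(np.uint8));return l==1+np.argmax(s[1:,4])
H,S,V=hsv[...,0],hsv[...,1],hsv[...,2]
for n,m in dict(wedge=comp((H<20)&(S>120)&(V>90),(330,225,425,285)),holder=comp((V<100),(325,225,425,285)),marker=comp(V<90,(245,275,275,365)),tape=comp((H>22)&(H<35)&(S>150),(230,175,280,225)),choke=comp((S>60),(450,168,506,222))).items():
    q=P[m];print(n,m.sum(),np.round(cv2.minAreaRect(q[~np.isnan(q[:,0])][:,:2].astype(np.float32))[:3][0],1),rect(m,P)[1:],"z",np.nanpercentile(q[:,2],[5,50,95]).round(1), np.round(cv2.boxPoints(rect(m,P))).tolist())
# height profile of rest
for v in range(176,262,4): print(v,[int(t) if t==t else -1 for t in P[v,128:208:6,2]], np.round(P[v,165,:2]).tolist())
E
```

```text
table z -0.33385500048916583
wedge 1554 [ 574.1 -204.1] ((39.9320068359375, 139.33009338378906), 10.436659812927246) z [10.9 24.2 36.9] [[542.0, -139.0], [567.0, -276.0], [606.0, -269.0], [581.0, -132.0]]
holder 738 [ 566.6 -168.7] ((62.96558380126953, 93.43190002441406), 9.80601978302002) z [ 4.2 36.5 40.4] [[528.0, -128.0], [544.0, -220.0], [606.0, -209.0], [590.0, -117.0]]
marker 988 [354.2  59. ] ((102.26963806152344, 319.980224609375), 59.5652961730957) z [-785.1   12.4   18. ] [[190.0, 96.0], [466.0, -66.0], [518.0, 22.0], [242.0, 184.0]]
tape 748 [670.   26.3] ((69.09053039550781, 68.56763458251953), 45.208675384521484) z [13.5 17.8 20.5] [[621.0, 26.0], [670.0, -22.0], [719.0, 27.0], [670.0, 75.0]]
choke 1480 [ 673.5 -389.1] ((74.64081573486328, 68.65580749511719), 31.01776695251465) z [11.8 64.4 68.5] [[624.0, -379.0], [659.0, -438.0], [723.0, -399.0], [688.0, -340.0]]
176 [0, 0, 2, 0, 0, 1, 1, 0, 1, 0, 12, 18, 9, 16] [721.0, 202.0]
180 [1, 20, 20, 14, 18, 18, 17, 16, 18, 16, 16, 18, 27, 13] [710.0, 197.0]
184 [34, 28, 27, 29, 33, 29, 33, 30, 32, 30, 29, 30, 30, 16] [698.0, 
[... 684 characters left out ...]
26, 24, 26, 23, 32, 32, 14, 5, 1] [625.0, 193.0]
228 [-1, -2, 32, 22, 25, 26, 23, 24, 22, 27, 30, 17, 9, 3] [618.0, 194.0]
232 [2, -1, 32, 23, 22, 21, 20, 21, 21, 31, 29, 20, 6, 0] [610.0, 193.0]
236 [-1, 0, 31, 21, 22, 20, 23, 21, 20, 27, 30, 18, 7, -1] [603.0, 194.0]
240 [-2, -1, 28, 22, 21, 22, 20, 21, 21, 21, 25, 17, 5, -3] [596.0, 195.0]
244 [2, -4, 7, 21, 18, 18, 19, 17, 18, 20, 28, 19, 8, -3] [588.0, 194.0]
248 [-3, 0, 10, 19, 17, 19, 18, 17, 20, 20, 17, 16, 11, 0] [581.0, 195.0]
252 [0, -2, 8, 16, 19, 21, 15, 18, 18, 18, 20, 16, 0, 1] [573.0, 196.0]
256 [-1, -2, 1, 0, 0, -4, -4, 0, 0, -1, -2, -1, -2, -1] [566.0, 199.0]
260 [0, 1, 1, 0, 1, 0, -2, 3, 1, -1, -1, 0, -1, 0] [559.0, 202.0]
```

View pics/c1.png

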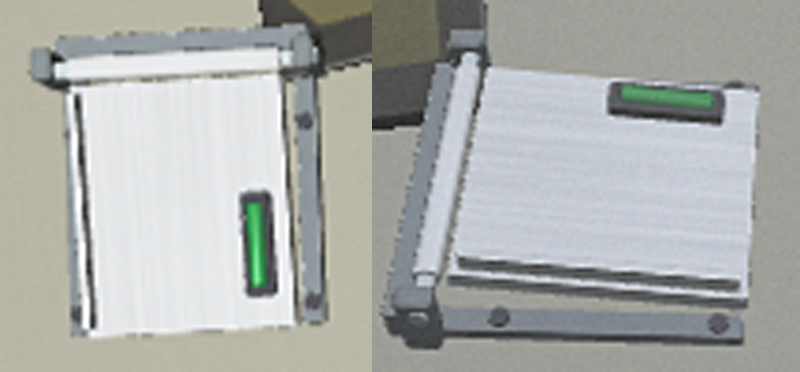

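The crop shows the plate's front edge at the bottom (top-image row ≈254), facing the robot, with the hinge at the top. There is a rail on each side and a level vial at front right. Now I'll measure the rest frame and marker more exactly.

```bash
python3 - <<'E'
from h import *
f=np.load("top0.npz");P=cloud(f);im=f["pixels"];V=im.min(2).astype(int)
F=240/np.tan(np.radians(float(f["vertical_fov"])/2));T=np.array(f["cam_to_world"])
def ray(u,v,z):
    d=T[:3,:3]@np.array([(u-f["cx"])/F,(v-f["cy"])/F,1]);return T[:3,3]+d*(z-T[2,3])/d[2]
fit=lambda p:cv2.fitLine(np.array(p,np.float32),cv2.DIST_HUBER,0,.01,.01).ravel()
# front edge: strongest vertical brightness drop bright->table per column
g=cv2.cvtColor(im,cv2.COLOR_RGB2GRAY).astype(int)
pts=[]
for u in range(146,193):
    c=g[246:262,u]; k=np.argmin(np.diff(c)); 
    d=-np.diff(c)[max(0,k-1):k+2]; v=246+max(0,k-1)+.5+(d*np.arange(len(d))).sum()/d.sum()
    pts.append(ray(u,v,18)[:2])
L=fit(pts);print("front dir",L[:2],"yaw of normal",np.degrees(np.arctan2(L[0],-L[1])) if L[1]<0 else np.degrees(np.arctan2(-L[0],L[1])),"pt",L[2:])
# plate right and left edges from bright mask
rp,lp=[],[]
for v in range(195,250,1):
    w=np.where(V[v,135:199]>205)[0]+135
    z=30-(v-190)/62*12
    rp.append(ray(w.max()+.5,v,z)[:2]);lp.append(ray(w.min()-.5,v,z)[:2])
for n,p in(("R",rp),("L",lp)):
    l=fit(p);s=np.sign(l[0]);print(n,"yaw deg",np.degrees(np.arctan2(s*l[1],s*l[0])),"pt",l[2:])
z=P[...,2];m=(V<90)&(z>4)&(z<26);k=np.zeros_like(m);k[278:360,250:272]=m[278:360,250:272]
print("marker",rect(k,P),np.round(cv2.boxPoints(rect(k,P))).tolist())
# table front edge near rest
for u in (150,170,190,230):
    c=z[300:470,u];print(u,np.round(ray(u,300+np.argmax(c<-50),0)[:2]))
E
```

```text
front dir [ 0.05038447 -0.9987299 ] yaw of normal 2.8880403 pt [569.2453  187.90419]
R yaw deg 2.696989 pt [628.5864  141.90631]
L yaw deg 2.926183 pt [629.42444 242.8933 ]
marker ((446.1170654296875, 18.579803466796875), (15.58918571472168, 131.486572265625), 89.58184814453125) [[380.0, 11.0], [512.0, 10.0], [512.0, 26.0], [380.0, 27.0]]
150 [333. 226.]
170 [342. 188.]
190 [352. 151.]
230 [372.  76.]
```

```bash
python3 - <<'E'
from h import *
P=cloud(np.load("top0.npz"))
for v,u in((320,420),(330,560),(400,560),(440,420),(150,230),(60,345),(150,340)): print(v,u,P[v,u].round())
E
cat > to.py <<'E'
# how far to go: target x y z yaw -> total shift in tool axes (units of 25 mm) and turn (units of pi)
import sys,numpy as np
from rig import r
from scipy.spatial.transform import Rotation as R
s=r.sense();x,y,z,w=map(float,sys.argv[1:5])
A=R.from_euler("xyz",s["tcp_rot"]);B=R.from_euler("xyz",[np.pi,0,w])
d=np.array([x,y,z])-s["eef_pos"]
print("t",s["clock"],"turn/pi",((A.inv()*B).as_rotvec()/np.pi).round(4),"shift now-axes",(A.inv().apply(d)/25).round(3),"final-axes",(B.inv().apply(d)/25).round(3))
E
python3 to.py 578.9 -230.6 140 1.752
```

```text
320 420 [ 394. -388. -559.]
330 560 [ 428. -510.   82.]
400 560 [ 318. -487.  120.]
440 420 [ 257. -256.  120.]
150 230 [738.  54. 126.]
60 345 [ 876. -140.  163.]
150 340 [ 763. -134.   23.]
t 0.1 turn/pi [-3.000e-04 -3.000e-04 -4.743e-01] shift now-axes [ 19.98  -10.075   4.518] final-axes [11.657 19.103  4.506]
```

```bash
python3 -m inch '[[0,0,0,0.5,-0.25,0,0],[0,0,0,1,-0.5,0,0],[0,0,0,1,-0.5,0,0],[0,0,0,1,-0.5,0,0],[0,0,0,1,-0.5,0,0],[0,0,0,1,-0.5,0,0],[0,0,0,1,-0.5,0,0],[0,0,0,1,-0.5,0,0]]' 60
python3 -m inch '[[0,0,0,1,-0.5,0,0],[0,0,0,1,-0.5,0,0],[0,0,0,1,-0.5,0,0],[0,0,0,1,-0.5,0,0],[0,0,0,1,-0.5,0,0],[0,0,0,1,-0.5,0,0],[0,0,0,1,-0.5,0,0],[0,0,0,1,-0.5,0,0]]'
python3 -m inch '[[0,0,0,1,-0.5,0,0],[0,0,0,1,-0.5,0,0],[0,0,0,1,-0.5,0,0],[0,0,0,0.5,-0.3,0,0],[0,0,-0.039,0,0,0.3,0],[0,0,-0.039,0,0,0.3,0],[0,0,-0.039,0,0,0.3,0],[0,0,-0.039,0,0,0.3,0]]'
python3 -m inch '[[0,0,-0.039,0,0,0.3,0],[0,0,-0.039,0,0,0.3,0],[0,0,-0.039,0,0,0.3,0],[0,0,-0.039,0,0,0.3,0],[0,0,-0.039,0,0,0.3,0],[0,0,-0.039,0,0,0.3,0],[0,0,-0.039,0,0,0.3,0],[0,0,-0.039,0,0,0.3,0]]'
python3 -m inch '[[0,0,0,0,0,0,0]]'; python3 to.py 578.9 -230.6 140 1.752
```

```text
clock: 0.77
eef_pos: [319.7, -462.8, 253.1]
tcp_rot: [-3.141, -0.0, 0.262]
contact_force: [0.5, -0.6, -0.1]
opening: 1.004
grasp_force: 0.0
clock: 1.43
eef_pos: [486.7, -314.3, 253.1]
tcp_rot: [-3.141, 0.0, 0.262]
contact_force: [0.4, -0.7, -0.3]
opening: 0.999
grasp_force: 0.0
clock: 2.1
eef_pos: [558.4, -249.5, 222.7]
tcp_rot: [-3.141, 0.0, 0.758]
contact_force: [-0.3, -0.1, 0.5]
opening: 0.997
grasp_force: 0.0
clock: 2.77
eef_pos: [558.3, -249.8, 162.7]
tcp_rot: [-3.141, -0.0, 1.738]
contact_force: [0.1, -0.7, -0.3]
opening: 0.996
grasp_force: 0.0
clock: 2.85
eef_pos: [557.5, -249.4, 161.7]
tcp_rot: [-3.139, -0.002, 1.738]
contact_force: [-0.2, 0.3, -0.0]
opening: 0.995
grasp_force: 0.0
t 2.85 turn/pi [-0.0008 -0.0005 -0.0045] shift now-axes [0.599 0.971 0.865] final-axes [0.586 0.978 0.867]
```

```bash
python3 -m inch '[[0,0,-0.0045,0.3,0.5,0,0],[0,0,0,0.29,0.48,0,0],[0,0,0,0,0,1,0],[0,0,0,0,0,1,0],[0,0,0,0,0,0.6,0],[0,0,0,0,0,0,0]]'
python3 to.py 578.9 -230.6 28 1.752
python3 - <<'E'
from rig import grab_frame
import cv2,numpy as np
f=grab_frame("wrist");cv2.imwrite("pics/w1.png",f["pixels"][:,:,::-1]);np.savez("w1.npz",**f)
E
```

```text
clock: 3.35
eef_pos: [579.7, -229.7, 95.5]
tcp_rot: [-3.138, -0.002, 1.744]
contact_force: [-0.9, 0.8, -0.7]
opening: 0.998
grasp_force: 0.0
t 3.35 turn/pi [-0.0011 -0.0008 -0.0025] shift now-axes [-0.035 -0.026  2.701] final-axes [-0.029 -0.036  2.701]
```

View pics/w1.png

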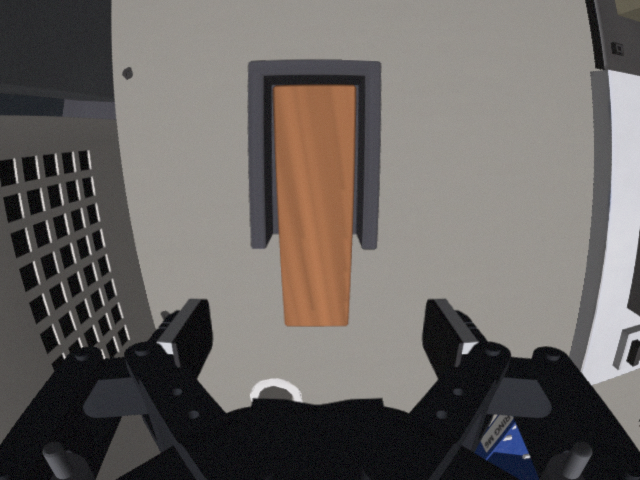

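The wrist view shows the wedge centred between the fingers (column ≈317, fingers at 212 and 424) and square to them. Its thin end is at row 325 and the holder mouth at row 247. I'll descend and grip.

```bash
python3 -m inch '[[0,0,-0.002,-0.03,-0.03,0.8,0],[0,0,0,0,0,0.8,0],[0,0,0,0,0,0.6,0],[0,0,0,0,0,0.5,0],[0,0,0,0,0,0,0.3],[0,0,0,0,0,0,0.6],[0,0,0,0,0,0,0.8],[0,0,0,0,0,0,0.8]]' 60
python3 -m inch '[[0,0,0,0,0,0,0.8],[0,0,0,0,0,0,0.8],[0,0,0,0,0,0,0.8],[0,0,0,0,0,0,0.8]]'; python3 to.py 578.9 -230.6 28 1.752
```

```text
clock: 4.07
eef_pos: [580.8, -232.7, 32.2]
tcp_rot: [3.14, 0.001, 1.752]
contact_force: [-1.4, -3.1, 6.8]
opening: 0.457
grasp_force: 30.5
clock: 4.4
eef_pos: [580.8, -232.7, 32.4]
tcp_rot: [3.14, 0.001, 1.752]
contact_force: [-1.1, -0.3, 6.1]
opening: 0.442
grasp_force: 59.6
t 4.4 turn/pi [0.0006 0.0004 0.    ] shift now-axes [ 0.097 -0.061  0.178] final-axes [ 0.097 -0.061  0.178]
```

```bash
python3 -m inch '[[0,0,0,0,0,-0.2,0.8],[0,0,0,0,0,-0.3,0.8],[0,0,0,0,0,-0.5,0.8],[0,0,0,0,0,-0.6,0.8],[0,0,0,0,0,-0.6,0.8],[0,0,0,0,0,-0.6,0.8],[0,0,0,0,0,-0.4,0.8],[0,0,0,0,0,0,0.8]]'
python3 - <<'E'
from rig import grab_frame
import cv2,numpy as np
f=grab_frame("side");np.savez("s2.npz",**f);g=grab_frame("wrist")
a=cv2.resize(f["pixels"][130:280,240:440],(600,450));cv2.imwrite("pics/s2.png",np.hstack([a[:,:],cv2.resize(g["pixels"],(600,450))])[:,::1,::-1][:, :1200][::1]) 
im=cv2.imread("pics/s2.png");cv2.imwrite("pics/s2.png",cv2.resize(im,(800,300)))
E
```

```text
clock: 5.07
eef_pos: [581.4, -233.0, 114.0]
tcp_rot: [3.138, 0.002, 1.752]
contact_force: [1.0, 0.5, -1.1]
opening: 0.443
grasp_force: 60.2
```

View pics/s2.png

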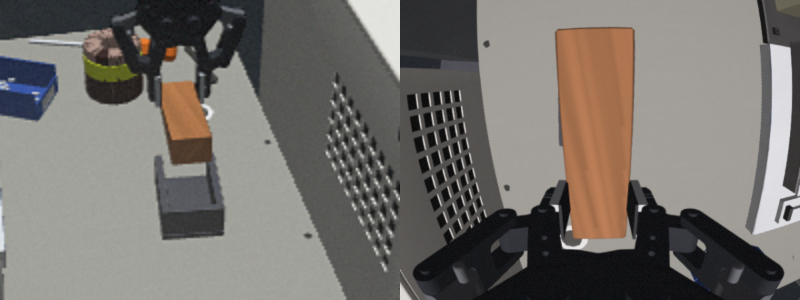

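The wedge is out of the holder, square and centred in the grip: side view shows it at about (185,120) in the crop, clear of the holder below. I'll carry it to the open table in front of the rest.

```bash
python3 to.py 509 186.4 60 3.191
```

```text
t 5.1667 turn/pi [ 1.000e-04  3.000e-04 -4.579e-01] shift now-axes [16.992  0.231  2.045] final-axes [ 2.01  16.874  2.054]
```

```bash
python3 -m inch '[[0,0,0,0.4,0,0,0.8],[0,0,0,0.8,0.03,0,0.8],[0,0,0,1,0.03,0,0.8],[0,0,0,1,0.03,0,0.8],[0,0,0,1,0.03,0,0.8],[0,0,0,1,0.03,0,0.8],[0,0,0,1,0.03,0,0.8],[0,0,0,1,0.03,0,0.8]]'
python3 -m inch '[[0,0,0,1,0,0,0.8],[0,0,0,1,0,0,0.8],[0,0,0,1,0,0,0.8],[0,0,0,1,0,0,0.8],[0,0,0,1,0,0,0.8],[0,0,0,1,0,0,0.8],[0,0,0,1,0,0,0.8],[0,0,0,1,0,0,0.8]]'
python3 -m inch '[[0,0,0,1,0,0,0.8],[0,0,0,0.6,0,0,0.8],[0,0,-0.02,0.2,0,0,0.8],[0,0,-0.038,0,0,0,0.8],[0,0,-0.038,0,0,0,0.8],[0,0,-0.038,0,0,0,0.8],[0,0,-0.038,0,0,0,0.8],[0,0,-0.038,0,0,0,0.8]]'
python3 -m inch '[[0,0,-0.038,0,0,0.2,0.8],[0,0,-0.038,0,0,0.3,0.8],[0,0,-0.038,0,0,0.3,0.8],[0,0,-0.038,0,0,0.3,0.8],[0,0,-0.038,0,0,0.3,0.8],[0,0,-0.038,0,0,0.3,0.8],[0,0,-0.02,0,0,0.2,0.8],[0,0,0,0,0,0,0.8]]'; python3 to.py 509 186.4 30 3.191
```

```text
clock: 5.83
eef_pos: [551.0, -52.6, 109.7]
tcp_rot: [-3.14, -0.001, 1.752]
contact_force: [0.2, 0.5, -1.5]
opening: 0.445
grasp_force: 60.2
clock: 6.5
eef_pos: [514.7, 143.7, 109.8]
tcp_rot: [-3.139, 0.0, 1.753]
contact_force: [1.0, -0.1, -1.0]
opening: 0.443
grasp_force: 60.2
clock: 7.17
eef_pos: [506.9, 186.8, 109.7]
tcp_rot: [-3.14, -0.001, 2.418]
contact_force: [0.8, 1.0, -2.0]
opening: 0.439
grasp_force: 60.2
clock: 7.83
eef_pos: [506.3, 186.4, 61.4]
tcp_rot: [-3.141, -0.004, -3.089]
contact_force: [-1.4, -0.3, -1.3]
opening: 0.442
grasp_force: 60.2
t 7.8333 turn/pi [-0.0003 -0.0011  0.0011] shift now-axes [-0.112 -0.005  1.255] final-axes [-0.107 -0.006  1.255]
```

```bash
python3 -m inch '[[0,0,0,-0.1,0,0.5,0.8],[0,0,0,0,0,0.5,0.8],[0,0,0,0,0,0.2,0.8],[0,0,0,0,0,0,0.8]]'
python3 -m inch '[[0,0,0,0,0,0.06,0.8],[0,0,0,0,0,0,0.8]]'
python3 -m inch '[[0,0,0,0,0,0.06,0.8],[0,0,0,0,0,0,0.8]]'
python3 - <<'E'
from rig import grab_frame
import cv2,numpy as np
f=grab_frame("side");np.savez("s3.npz",**f)
cv2.imwrite("pics/s3.png",cv2.resize(f["pixels"][310:440,220:420],(800,520),interpolation=cv2.INTER_CUBIC)[:,:,::-1])
E
```

```text
clock: 8.17
eef_pos: [509.4, 186.3, 31.4]
tcp_rot: [-3.141, -0.003, -3.093]
contact_force: [-0.4, 0.4, -2.0]
opening: 0.441
grasp_force: 60.2
clock: 8.33
eef_pos: [510.7, 186.7, 31.6]
tcp_rot: [-3.142, -0.0, -3.092]
contact_force: [0.5, 0.7, -0.9]
opening: 0.444
grasp_force: 60.2
clock: 8.5
eef_pos: [510.9, 186.8, 30.5]
tcp_rot: [3.141, 0.001, -3.092]
contact_force: [-0.7, 0.1, -1.6]
opening: 0.451
grasp_force: 60.2
```

View pics/s3.png

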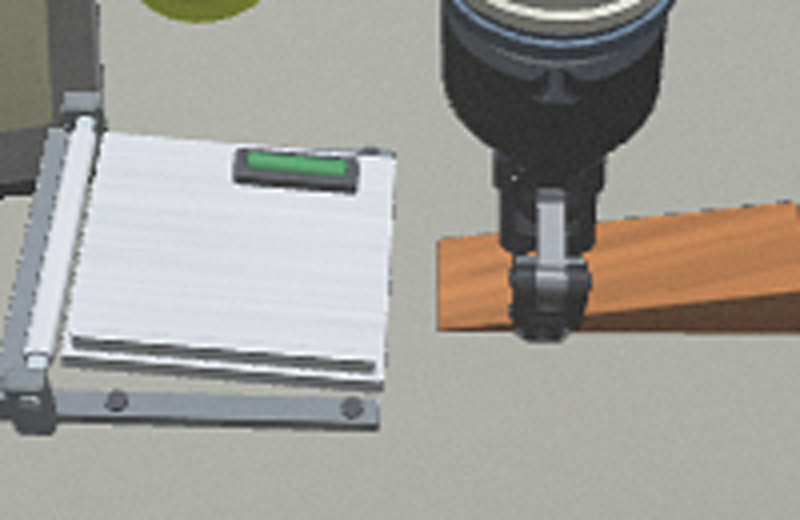

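The side view shows the wedge almost flat on the table in front of the rest, with its thin end facing the plate and about 20 mm clear of it. I'll lower in small steps until it touches, then let go.

```bash
python3 -m inch '[[0,0,0,0,0,0.06,0.8],[0,0,0,0,0,0,0.8]]'
python3 -m inch '[[0,0,0,0,0,0.06,0.8],[0,0,0,0,0,0,0.8]]'
python3 -m inch '[[0,0,0,0,0,0.04,0.8],[0,0,0,0,0,0,0.8]]'
```

```text
clock: 8.72
eef_pos: [510.8, 186.7, 28.8]
tcp_rot: [3.142, 0.0, -3.092]
contact_force: [-0.3, -0.1, -1.3]
opening: 0.442
grasp_force: 60.2
clock: 8.88
eef_pos: [510.7, 186.7, 27.1]
tcp_rot: [-3.142, -0.0, -3.092]
contact_force: [-0.5, -0.5, -1.0]
opening: 0.442
grasp_force: 60.3
clock: 9.05
eef_pos: [510.7, 186.7, 26.6]
tcp_rot: [-3.142, -0.0, -3.092]
contact_force: [-1.2, -1.1, 4.9]
opening: 0.441
grasp_force: 60.9
```

Contact at z 26.6. Now I'll open gradually and raise straight up.

```bash
python3 -m inch '[[0,0,0,0,0,0,0.4],[0,0,0,0,0,0,0.2],[0,0,0,0,0,0,0],[0,0,0,0,0,0,0],[0,0,0,0,0,0,0],[0,0,0,0,0,0,0]]'
python3 -m inch '[[0,0,0,0,0,-0.5,0],[0,0,0,0,0,-1,0],[0,0,0,0,0,-1,0],[0,0,0,0,0,0,0]]'
python3 - <<'E'
from rig import grab_frame
from h import *
f=grab_frame("wrist");np.savez("w4.npz",**f)
cv2.imwrite("pics/w4.png",f["pixels"][:,:,::-1])
f=grab_frame("top");g=grab_frame("side")
for n,f in(("top",f),("side",g)):
    np.savez(n+"4.npz",**f);P=cloud(f);h=cv2.cvtColor(f["pixels"],cv2.COLOR_RGB2HSV)
    m=(h[...,0]<20)&(h[...,1]>110)&(P[...,0]>380)&(P[...,0]<580)&(P[...,1]>100)&(P[...,1]<280)
    b=rect(m,P);print(n,m.sum(),b,np.nanpercentile(P[m][:,2],[2,50,98]),np.round(cv2.boxPoints(b),1).tolist())
E
```

```text
clock: 9.55
eef_pos: [510.7, 186.7, 26.2]
tcp_rot: [-3.142, -0.0, -3.092]
contact_force: [-0.2, -0.2, -0.5]
opening: 0.996
grasp_force: 0.0
clock: 9.88
eef_pos: [513.2, 187.6, 93.5]
tcp_rot: [3.14, 0.006, -3.092]
contact_force: [2.0, 0.4, 1.2]
opening: 0.998
grasp_force: 0.0
top 1388 ((479.9527893066406, 161.6806182861328), (143.55538940429688, 88.4278564453125), 2.705068826675415) [ 3.01495534 21.24452242 34.01106627] [[406.20001220703125, 202.5], [410.29998779296875, 114.0999984741211], [553.7000122070312, 120.9000015258789], [549.5999755859375, 209.1999969482422]]
side 1819 ((490.8999328613281, 186.4672088623047), (49.756038665771484, 158.44247436523438), 89.23505401611328) [ 4.1604347  20.19410653 32.35112767] [[411.3999938964844, 162.60000610351562], [569.7999877929688, 160.5], [570.4000244140625, 210.3000030517578], [412.0, 212.39999389648438]]
```

View pics/w4.png

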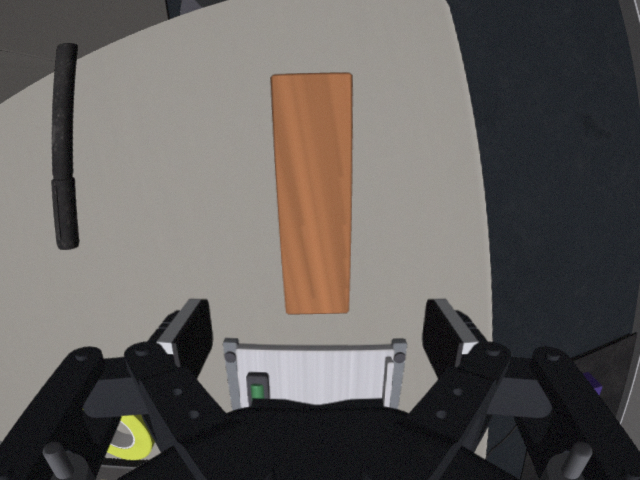

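The wrist view shows the wedge lying alone, flat on the table: thick end at row 73, thin end at row 313, columns 272–350. It points at the middle of the rest, whose front posts are at 231 and 400, and nothing touches it. Next I'll regrasp near the thick end.

```bash
python3 -m inch '[[0,0,0,0.6,0,0,0],[0,0,0,1,0,0,0],[0,0,0,1,0,0,0],[0,0,0,0.6,0,0,0],[0,0,0,0,0,0,0]]'
python3 to.py 432.6 183.1 27.5 3.191
python3 - <<'E'
from h import *
f=np.load("top4.npz");P=cloud(f);h=cv2.cvtColor(f["pixels"],cv2.COLOR_RGB2HSV)
m=(h[...,0]<20)&(h[...,1]>110)&(P[...,0]>380)&(P[...,0]<560)&(P[...,1]>155)&(P[...,1]<225)
print(rect(m,P),np.round(cv2.boxPoints(rect(m,P))).tolist())
E
```

```text
clock: 10.45
eef_pos: [426.5, 181.6, 87.5]
tcp_rot: [-3.14, -0.005, -3.091]
contact_force: [-0.9, 0.2, -0.5]
opening: 1.007
grasp_force: 0.0
t 10.45 turn/pi [-0.0006 -0.0017  0.0003] shift now-axes [-0.261  0.053  2.4  ] final-axes [-0.248  0.049  2.401]
((479.09918212890625, 179.7479705810547), (143.55538940429688, 52.252845764160156), 2.705068826675415) [[406.0, 202.0], [409.0, 150.0], [552.0, 157.0], [550.0, 209.0]]
```

```bash
python3 -m inch '[[0,0,0,-0.25,0.05,0.6,0],[0,0,0,0,0,0.8,0],[0,0,0,0,0,0.7,0],[0,0,0,0,0,0.28,0],[0,0,0,0,0,0,0],[0,0,0,0,0,0,0.3],[0,0,0,0,0,0,0.6],[0,0,0,0,0,0,0.8]]' 40
python3 -m inch '[[0,0,0,0,0,0,0.8],[0,0,0,0,0,0,0.8],[0,0,0,0,0,0,0.8]]'; python3 to.py 540.5 188.5 27.5 3.191
```

```text
clock: 11.12
eef_pos: [437.7, 184.5, 30.1]
tcp_rot: [3.141, 0.001, -3.092]
contact_force: [-0.1, -0.3, -0.3]
opening: 0.605
grasp_force: 0.0
clock: 11.37
eef_pos: [437.6, 184.5, 30.2]
tcp_rot: [3.141, 0.002, -3.092]
contact_force: [-0.9, -0.7, 5.9]
opening: 0.464
grasp_force: 40.5
t 11.3667 turn/pi [0.0002 0.0005 0.0001] shift now-axes [-4.118 -0.044  0.114] final-axes [-4.118 -0.042  0.107]
```

```bash
python3 -m inch '[[0,0,0,-0.3,0,0,0.8],[0,0,0,-0.3,-0.02,0,0.8],[0,0,0,-0.3,-0.02,0,0.8],[0,0,0,-0.3,0,0,0.8],[0,0,0,-0.3,0,0,0.8],[0,0,0,-0.3,0,0,0.8],[0,0,0,0,0,0,0.8]]'
python3 -m inch '[[0,0,0,-0.3,0,0,0.8],[0,0,0,-0.3,0,0,0.8],[0,0,0,-0.3,0,0,0.8],[0,0,0,-0.3,0,0,0.8],[0,0,0,0,0,0,0.8]]'
python3 - <<'E'
from rig import grab_frame
import cv2,numpy as np
f=grab_frame("side")
cv2.imwrite("pics/s5.png",cv2.resize(f["pixels"][310:440,220:420],(800,520),interpolation=cv2.INTER_CUBIC)[:,:,::-1])
E
```

```text
clock: 11.95
eef_pos: [481.8, 185.4, 30.2]
tcp_rot: [-3.141, -0.001, -3.092]
contact_force: [-4.1, -1.5, 12.2]
opening: 0.457
grasp_force: 41.3
clock: 12.37
eef_pos: [511.7, 186.9, 30.1]
tcp_rot: [-3.141, -0.001, -3.092]
contact_force: [-4.1, -1.6, 11.9]
opening: 0.462
grasp_force: 41.7
```

View pics/s5.png

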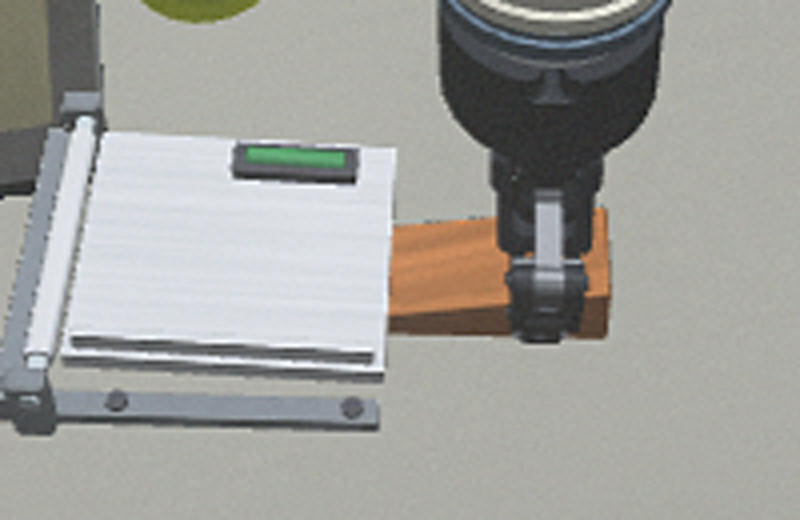

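The thin end is in under the plate, whose front edge has risen a little (its near front corner is at about (383,375) in the crop). I'll push on and measure the tilt from the depth map.

```bash
python3 -m inch '[[0,0,0,-0.3,0,0,0.8],[0,0,0,-0.3,0,0,0.8],[0,0,0,-0.3,0,0,0.8],[0,0,0,-0.3,0,0,0.8],[0,0,0,-0.16,0,0,0.8],[0,0,0,0,0,0,0.8]]'
cat > tilt.py <<'E'
from rig import grab_frame
from h import *
def tilt(f):
    P=cloud(f);u=np.array([.9988,.0497]);d=P[...,:2]-np.array([569.5,189.4]);a=d@u;b=d@np.array([-u[1],u[0]])
    m=(a>8)&(a<112)&(b>-15)&(b<40)&(P[...,2]>10)&(P[...,2]<45)&(f["pixels"].min(2)>190)
    A=np.c_[a[m],np.ones(m.sum())];z=P[m][:,2]
    k=np.ones(len(z),bool)
    for _ in range(4):
        c=np.linalg.lstsq(A[k],z[k],rcond=None)[0];e=np.abs(z-A@c);k=e<2.5*np.std((z-A@c)[k])
    return m.sum(),-c[0],c[1],c@[128,1]   # tilt, top height at front, at hinge
if __name__=="__main__":
    for n in("top","side"):
        print(n,"ref",np.round(tilt(np.load(n+"0.npz")),4),"now",np.round(tilt(grab_frame(n)),4))
E
python3 tilt.py
```

```text
clock: 12.92
eef_pos: [545.2, 188.5, 30.1]
tcp_rot: [-3.141, -0.002, -3.092]
contact_force: [-5.9, -1.0, 9.5]
opening: 0.46
grasp_force: 41.4
top ref [ 1.65600e+03 -1.10600e-01  1.77691e+01  3.19304e+01] now [ 1.53500e+03 -6.00000e-04  3.16341e+01  3.17148e+01]
side ref [ 2.05800e+03 -1.10600e-01  1.83085e+01  3.24596e+01] now [ 2.09300e+03 -2.70000e-03  3.22699e+01  3.26149e+01]
```

The plate is level: −0.0006 and −0.0027 rad, with the reference sag reading −0.1106 as it should. I'll release, back off and check.

```bash
python3 -m inch '[[0,0,0,0,0,0,0.45],[0,0,0,0,0,0,0.35],[0,0,0,0,0,0,0.2],[0,0,0,0,0,0,0],[0,0,0,0,0,0,0],[0,0,0,0,0,0,0]]'
python3 -m inch '[[0,0,0,0,0,-0.4,0],[0,0,0,0,0,-1,0],[0,0,0,0,0,-1,0],[0,0,0,0.8,0,-1,0],[0,0,0,1,0,-0.5,0],[0,0,0,1,0,0,0],[0,0,0,0.5,0,0,0],[0,0,0,0,0,0,0]]'
python3 -m inch '[[0,0,0,0,0,0,0],[0,0,0,0,0,0,0]]'
python3 tilt.py; python3 - <<'E'
from h import *
from rig import grab_frame
f=grab_frame("side");P=cloud(f);h=cv2.cvtColor(f["pixels"],cv2.COLOR_RGB2HSV)
m=(h[...,0]<20)&(h[...,1]>110)&(P[...,0]>480)&(P[...,0]<580)&(P[...,1]>155)&(P[...,1]<225)
print("thick end",rect(m,P),np.nanpercentile(P[m][:,2],[2,98]))
cv2.imwrite("pics/s6.png",cv2.resize(f["pixels"][250:440,200:450],(800,600),interpolation=cv2.INTER_CUBIC)[:,:,::-1])
E
```

```text
clock: 13.52
eef_pos: [546.0, 188.7, 29.3]
tcp_rot: [3.142, 0.0, -3.092]
contact_force: [0.5, -0.0, 0.5]
opening: 1.001
grasp_force: 0.0
clock: 14.18
eef_pos: [460.9, 184.2, 127.1]
tcp_rot: [-3.141, -0.002, -3.091]
contact_force: [-0.3, 0.1, 0.9]
opening: 0.999
grasp_force: 0.0
clock: 14.35
eef_pos: [464.7, 184.9, 126.9]
tcp_rot: [3.141, 0.001, -3.092]
contact_force: [0.8, 0.4, -0.4]
opening: 0.997
grasp_force: 0.0
top ref [ 1.65600e+03 -1.10600e-01  1.77691e+01  3.19304e+01] now [ 1.64900e+03 -2.00000e-03  3.16122e+01  3.18642e+01]
side ref [ 2.05800e+03 -1.10600e-01  1.83085e+01  3.24596e+01] now [ 2.08300e+03 -2.20000e-03  3.22697e+01  3.25480e+01]
thick end ((545.5249633789062, 189.74459838867188), (48.6778678894043, 39.325374603271484), 2.3377363681793213) [21.91082556 33.20071632]
```

View pics/s6.png

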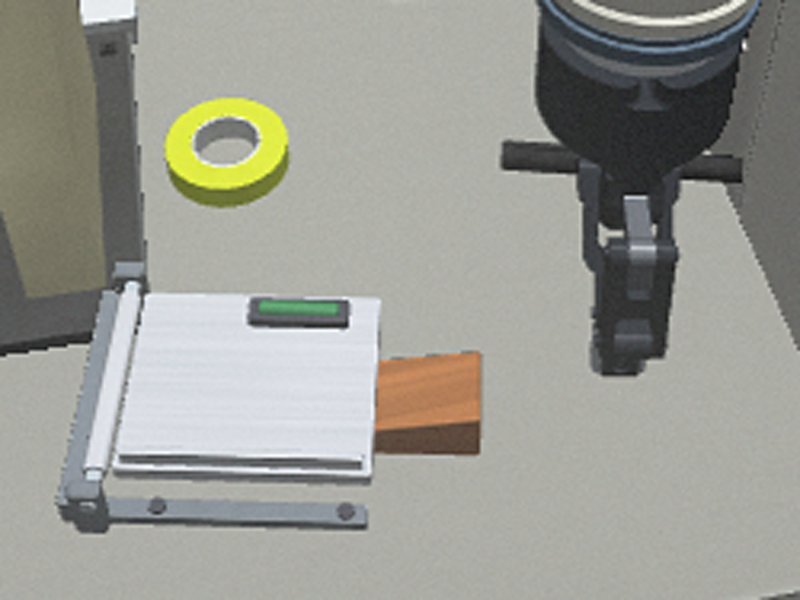

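The plate is level and the wedge carries it, with about 49 mm showing in front (crop columns 375–480) in line with the rest. The gripper is clear, and the tape and marker are where they were. Handing in.

```bash
python3 -c "
from rig import r
print(r.sign_off())"
```

```text
the job is handed in; nothing more can be done
None
```

I handed the job in at about 14.5 s: the plate last measured level to within about 0.003 rad, carried by the wedge with its thin end about 90 mm in behind the front edge; the marker, tape roll and choke were not touched as far as I saw, and no verdict came back.

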